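Send a rejected setting ring through the self-closing flap of the quarantine tray

ROBOT

A 7-joint arm with a two-finger parallel gripper is mounted at the origin on a cart in front of the work surface, level with it; the furniture and walls round the work are solid. World frame = base frame: x ahead of the robot, y to its left, z up, the work surface at z = 0. Lengths are in m, angles in rad, forces in N, time in s.
With the tool pointing down it reaches from about 0.35 to 0.9 m from the base axis. Payload 19.9 kg.
Tool frame: the origin (TCP) lies between the finger pads; the fingertips stand 22 mm ahead of it and the grasp point (between the pads) lies 3 mm ahead of it (tips_ahead is the distance from the TCP to the fingertips, in m); z points along the fingers, y is the line along which they close (so a half turn about z gives the same grasp; the last joint's range is limited). The gripper opens to 94 mm and grips with 3 to 60 N. Pads are 16 mm wide; open, the fingers measure 119 mm over their backs; the gripper's body (75 mm by 177 mm) begins 78 mm behind the grasp point.
Start: joints at [-1.157, 0.417, -0.01, 1.614, 0.005, 1.111, -0.053], TCP at [0.275, 0.561, 0.227] pointing down, gripper open.
Joint ranges: [-2.81, 2.81], [-0.39, 2.02], [-1.27, 1.25], [0.06, 2.57], [-1.19, 4.33], [0.19, 2], [-2.82, 2.82]. Speed limits (rad/s): [1.89, 1.89, 2.39, 2.39, 3.01, 3.01, 3.01].

INTERFACE

Orientations are given as a unit quaternion [w, x, y, z].
In Python, from bench import state, get_image, camera_model, close_job, tips_ahead gives the robot as it stands.
- The arm moves only by the shell command python3 -m jog 'ROWS' [FORCE]. ROWS is JSON, a list that holds one entry, the list of rows, each a list of 7 numbers: the shift along the world's x, y, z in mm, then the turn, a rotation vector about the world's x, y, z in degrees, then the opening, from 0 (shut) to 1 (fully open). A call has 1 to 8 rows; each row shifts and turns the commanded pose from where the row before left it; what a row does not reach is not made up. A row lasts 1/8 s, in which the tool goes at most 62.5 mm and 10.7 degrees, less where a joint would pass 70% of its speed; a pose out of reach is approached as far as the arm can. A call with a gripper value outside its range is refused whole. The fingers move at their own pace and stop on an object; FORCE is the grip in N (left out, the last holds). Time passes only in rows, so rows that do not move let the fingers close. It gives the time, the measured TCP pose, the force, the opening and the grip force at its end, in the units of the state.
- state(): the state, without advancing time (a new reading comes with each control period).
- get_image(name): name is "scene" or "top" or "wrist"; returns (picture, depth): 420x560x3 uint8, red, green, blue; 420x560 float32, m along the optical axis (not along the pixel's ray), 0 where there is no reading.
- camera_model(name): a dict with "fx", "fy", "cx", "cy" (pixels), "k1" (the pictures are not rectified: a ray, as slopes to the right and down, at radius r is drawn at 1 + k1 r^2 times it, then the intrinsics apply), "cam_to_world" (4x4, takes a point from camera to world coordinates). Camera axes: x right, y up, looking along -z (the intrinsics and any distortion apply to the point x, -y, -z); pixel columns grow to the right and rows downward; lengths in m; the calibration is good to about 2 mm. A picture is of the moment at which its call begins: read the wrist's pose just before it. camera_model takes no time and is no camera call; for the wrist camera it gives the pose at the moment of the call.
- close_job(): hands the job in; it is judged then, once.
The state is a dict: "time_s": time; "q": joint angles; "joint_vel": joint speeds; "effort": joint torques, N m; "ee_pos": TCP position; "tool_rot": TCP orientation; "contact_force": force on the tool from outside, world axes, zero at the start; "moment": the same for the moment, N m; "finger_gap": finger opening in m; "grip_force": force on a finger pad.
Only numpy, scipy, OpenCV 4.12 (cv2) and the standard library are available. Lean on these libraries where they do the work, as an engineer would, in place of code of your own. Each camera call takes 0.05 s, during which the arm holds its last target. There are 200 camera calls.

TASK

The small setting ring lying on the front apron of the grey quarantine tray has failed inspection: push the tray's spring flap open with one finger and, while that finger keeps it open, slide the ring through with the other finger, along the floor and far enough in that the flap can swing fully shut behind it. Never use the ring itself to push the flap open, do not lift, squeeze or tip the ring, and leave the other loose parts on the tray and on the table where they are.

Things in the scene. Friction and masses are not known exactly. Their poses are not given: they have to be found in the camera images.
- ring: plain steel setting ring, a flat disc 38 mm in diameter and 12 mm high with a small bore, about 90 g, lying flat on the tray's front apron between the hinge and the fence, 3 to 12 mm off the fence. Origin: centre of its underside (on the apron, 6 mm above the table); z is its axis. It slides easily
- tray: grey quarantine tray, fixed, open-topped. Origin on the flap's hinge axis at table level; x into the tray (away from the robot, yaw within 0.25 rad), y left, z up. Flat base 6 mm thick, x -95 to 195, y -110 to +47 mm, floor of apron (x < 0) and pocket. Walls 6 mm thick, 34 mm above the floor: right fence, back, left and a short front wall left of the hinge (x = 0, y +7 to +41 mm)
- fence (a point): point on the top edge of the right fence's inner face, straight across the gateway from the hinge: tray frame x 0, y -98, z 40 mm. The fence is straight and parallel to tray x over the whole tray (x -95 to 195 mm), and its inner face is a slick off-white plastic strip (friction about 0.1), so the ring can be slid along it without jamming
- hinge (a point): top of the flap's upright hinge pin (9 mm thick), tray frame x 0, y 0, z 44 mm; left side of the gateway, which is 98 mm wide from here to the fence
- pocket (a point): point on the floor inside the tray by the fence, tray frame x 130, y -79, z 6 mm: a ring centred here touches the fence and is out of the flap's sweep. Pocket walls, inner faces: back x = 189 mm, left y = +38 mm
- flap (a joint): opening angle of the upright aluminium flap (125 mm long, 3 thick, 2 to 32 mm above the floor), rad: 0 shut, 1.1 limit. Shut it runs slantwise from hinge to fence, 50 degrees right of tray x; a push along tray +x turns it inwards and left; at 0.87 it points along tray x. A damped spring shuts it: a finger 20 mm from the hinge needs 6 to 10 N, more if fast; at the free edge 1 to 2 N
- flap_edge (a point): middle of the flap's free upright edge, 125 mm from the hinge; shut, it stands at x 80, y -96, z 23 mm in the tray frame. In shutting it sweeps a circle of 125 mm radius about the hinge, and whatever lies within that circle on its way stops it
- bush: flanged bronze bush, 34 mm wide and 29 mm high, already in the back left corner of the tray; origin centre of its underside. Leave it
- bolt: hex bolt, 40 mm long, 19 mm across, lying on the apron's left part; origin under its middle. Leave it
- gear: spur gear, 49 mm wide, 18 mm high, on the table beside the tray; origin centre of its underside. Leave it
- v_block: steel V-block 40 x 42 x 34 mm on the table beside the tray; origin centre of its underside. Leave it
- large_ring: larger setting ring, 50 mm in diameter, 16 mm high, on the table beside the tray, not the one to push; origin centre of its underside. Leave it
Things that resemble listed ones, but are neither listed nor needed, are in the scene too. What is shaped like the ring but black or turquoise is not meant.

How it is judged:
On the way, in this order (a step that is already met when the one before it is completed fails the run):
1. a finger holds the flap well open while the ring is still short of where the shut flap stood (value of joint flap above 0.45 rad and contact force between the fingers and flap above 0.5 N and x of ring in the frame of tray below 0.06 m), for 0.1 s.
2. the ring has passed through while a finger still holds the flap open (value of joint flap above 0.45 rad and contact force between the fingers and flap above 0.2 N and x of ring in the frame of tray above 0.085 m), for 0.1 s.
At the end, for the whole second after the job is handed in: The small ring lies flat and at rest on the tray's floor inside the pocket (its centre more than 100 mm past the hinge along tray x, within the walls) and the flap is shut (within 0.06 rad) (x of ring in the frame of tray between 0.1 and 0.189 m and y of ring in the frame of tray between -0.098 and 0.038 m and z of ring in the frame of tray below 0.01 m and angle between ring's own z axis and vertical below 0.15 rad and linear speed of ring below 0.01 m/s and value of joint flap below 0.06 rad); the robot touches nothing.
It fails at once if the ring pushes on the flap while the flap is less than 0.45 rad open (contact force between ring and flap above 0.4 N and value of joint flap below 0.45 rad).
It fails at once if the ring is lifted more than 8 mm off the tray's floor or tipped more than 0.4 rad (z of ring in the frame of tray above 0.014 m or angle between ring's own z axis and vertical above 0.4 rad).
It fails at once if the ring is squeezed or rammed (more than 20 N from the fingers) (contact force between the fingers and ring above 20 N).
It fails at once if another loose part is moved more than 20 mm (distance of any of bush, bolt, gear, v_block, large_ring from where it was at the start of the episode above 0.02 m).
It also fails if it takes over 42 s, if anything falls off the work surface, if the arm or the gripper's body presses on something with over 40 N, if the wrist force passes 120 N, or if a joint passes its speed limit or range.

## Working session

There is one attempt and no reset: what is moved stays moved. The work goes in short steps, Python scripts to look and compute and a shell command to move; the robot and the scene stay as the last step left them, time stands still between calls to the robot, and variables do not carry over. Pictures are saved under pics/ and viewed, at most 10 in all, crops included, and the job is handed in when it is done.

```bash
mkdir -p pics
cat > h.py <<'E'
import numpy as np, cv2
from bench import state, get_image, camera_model, close_job, tips_ahead
def ray(m,px):
    k=np.array([[m['fx'],0,m['cx']],[0,m['fy'],m['cy']],[0,0,1.]])
    p=cv2.undistortPoints(np.array(px,float).reshape(-1,1,2),k,np.array([m['k1'],0,0,0.])).reshape(-1,2)
    T=np.array(m['cam_to_world']); d=np.c_[p[:,0],-p[:,1],-np.ones(len(p))]@T[:3,:3].T
    return T[:3,3],d
def onz(m,px,z):
    o,d=ray(m,px); return o+d*((z-o[2])/d[:,2])[:,None]
E
python3 - <<'E'
from h import *
s=state(); print(s, tips_ahead)
for n in ("top","scene"):
    im,d=get_image(n); np.savez(f"{n}.npz",im=im,d=d); cv2.imwrite(f"pics/{n}0.png",im[:,:,::-1])
    m=camera_model(n); print(n,m['fx'],m['k1'],np.round(m['cam_to_world'],3).tolist())
E
```

```text
{'time_s': 0.0, 'q': array([-1.15748647,  0.41795233, -0.01030255,  1.61416864,  0.00467605,
        1.11069008, -0.05300998]), 'joint_vel': array([-0.00045511, -0.00160314,  0.00094616,  0.00204228,  0.00165255,
        0.00058264, -0.00138107]), 'effort': array([ 1.96005321e-04, -8.51235509e+01,  6.39144760e-01, -4.25982177e+01,
       -4.87149158e-02,  1.86662487e-02,  1.40677448e-04]), 'ee_pos': array([0.2744089 , 0.56115222, 0.2268411 ]), 'tool_rot': array([-1.00843484e-04,  2.25456231e-01,  9.74253115e-01, -5.88612195e-04]), 'contact_force': array([ 0.18130103, -0.02097946, -0.82678849]), 'moment': array([ 0.02451002,  0.01525043, -0.03359975]), 'grip_force': 0.0, 'finger_gap': 0.09423404209984415} 0.022
top 431.9187339523706 -0.048000570024993146 [[0.009, 0.995, -0.098, 0.4], [-1.0, 0.009, -0.001, -0.004], [-0.0, 0.098, 0.995, 1.357], [0.0, 0.0, 0.0, 1.0]]
scene 425.87533842828515 0.010571891151964451 [[0.522, 0.655, -0.546, -0.028], [-0.853, 0.414, -0.319, -0.361], [0.017, 0.632, 0.775, 0.867], [0.0, 0.0, 0.0, 1.0]]
```

View pics/top0.png

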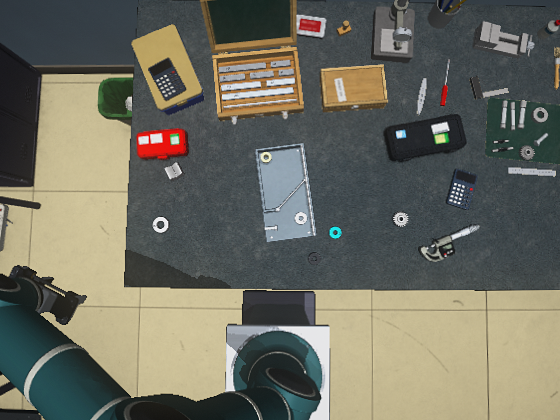

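View pics/scene0.png

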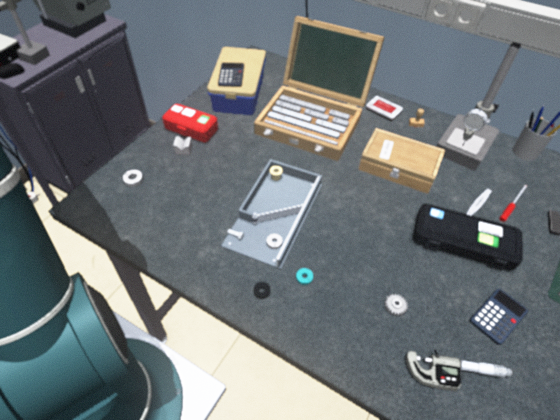

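Top view: the ring I want is at (301,218) on the tray apron. Lookalikes are turquoise (335,232), black (314,258), the large ring (160,225) on the table, and a ring on the green mat (540,115). Only (301,218) lies on the apron by the fence. The bolt is at (270,228), the bush at (265,157), the hinge near (277,209) and the flap edge near (303,181). I'll check this in a close crop.

Run:
```python
from h import *
a=np.load("top.npz")['im'][135:250,245:350]; b=np.load("scene.npz")['im'][150:270,215:330]
c=np.hstack([cv2.resize(a,None,fx=4,fy=4,interpolation=2)[:460,:400],cv2.resize(b,None,fx=3.4,fy=3.83,interpolation=2)[:460,:391]])
cv2.imwrite("pics/crop1.png",c[:,:,::-1])
```

```text
(no output)
```

View pics/crop1.png

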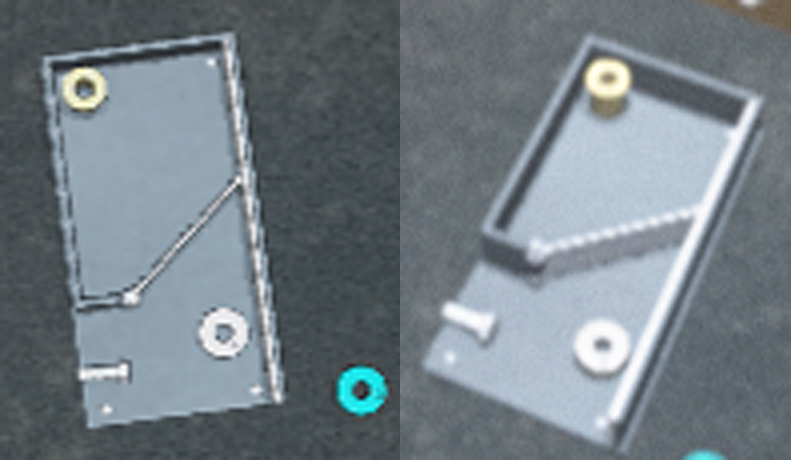

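The crop confirms it: a steel ring flat on the apron at top (300.8,218), beside the off-white fence, with the bolt to its left and the flap slanting from the hinge (277.8,209.3) to the fence.

Run:
```python
from h import *
m=camera_model("top")
c=lambda x,y:(245+x/4-.4,135+y/4-.4)
P=lambda x,y,z:onz(m,[c(x,y)],z)[0]
h=P(131,297,.044); e=P(240,180,.038); r=P(223,332,.018)
fr=P(281,401,.040);br=P(233,38,.040);bl=P(45,60,.040);fl=P(88,427,.006);b0=P(283,403,.006)
for n,v in dict(h=h,e=e,r=r,fr=fr,br=br,bl=bl,fl=fl,b0=b0).items(): print(n,v.round(4))
yaw=np.arctan2(*(br-fr)[[1,0]]);print("yaw",yaw,np.linalg.norm(br-fr),np.linalg.norm(br-bl),np.linalg.norm(e-h))
R=np.array([[np.cos(yaw),np.sin(yaw)],[-np.sin(yaw),np.cos(yaw)]])
for n,v in dict(e=e,r=r,fr=fr,br=br,bl=bl,fl=fl).items(): print(n,(R@(v-h)[:2]).round(4))
im=np.load("top.npz")['im']
# fence strip / ring masks
hsv=cv2.cvtColor(im,cv2.COLOR_RGB2HSV); k=((hsv[:,:,2]>205)&(hsv[:,:,1]<40)).astype(np.uint8)
n,l,st,ce=cv2.connectedComponentsWithStats(k[190:245,285:325])
for i in range(1,n): print(st[i],ce[i]+[285,190])
```

```text
h [0.507  0.0033 0.044 ]
e [ 0.5988 -0.0798  0.038 ]
r [ 0.4825 -0.0682  0.018 ]
fr [ 0.429  -0.1115  0.04  ]
br [ 0.7099 -0.0739  0.04  ]
bl [0.6911 0.0719 0.04  ]
fl [0.4082 0.0361 0.006 ]
b0 [ 0.4282 -0.1158  0.006 ]
yaw 0.13297239915981343 0.28336527809305473 0.1469832733851573 0.12397892046120254
e [ 0.0799 -0.0946]
r [-0.0337 -0.0676]
fr [-0.0925 -0.1035]
br [ 0.1909 -0.1035]
bl [0.1916 0.0435]
fl [-0.0936  0.0455]
[23  1  1  4  4] [308.  192.5]
[4 2 5 5 5] [291. 194.]
[24  8  1  4  4] [309.  199.5]
[25 15  1  4  4] [310.  206.5]
[10 22 12 12 87] [300.62068966 217.7816092 ]
[26 22  1  5  5] [311. 214.]
[27 29  1  5  5] [312. 221.]
[28 36  1  5  5] [313. 228.]
[23 42  2  1  2] [308.5 232. ]
[29 43  1  2  2] [314.  233.5]
```

```bash
python3 -m jog '[[[18,-55,0,0,0,-3,0.654],[18,-55,0,0,0,-3,0.654],[18,-55,0,0,0,-3,0.654],[18,-55,0,0,0,-3,0.654],[18,-55,0,0,0,-3,0.654],[18,-55,0,0,0,-3,0.654],[18,-55,0,0,0,-3,0.654],[18,-55,0,0,0,-3,0.654]]]' 30
python3 -c "
from h import *
s=state();print(s['q'])"
```

```text
time_s: 1.1
ee_pos: [0.4187, 0.1196, 0.2275]
tool_rot: [0.0, 0.424, 0.906, 0.0]
contact_force: [1.4, 1.2, -0.1]
finger_gap: 0.0612
grip_force: 0.0
[-0.65854276  0.06933642  0.32486881  2.0685755  -0.0263243   1.00726196
  0.37524277]
```

```bash
python3 -m jog '[[[17,-50,0,0,0,0,0.654],[17,-50,0,0,0,0,0.654],[14,-50,0,0,0,0,0.654],[4,-12,0,0,0,0,0.654],[0,0,0,0,0,0,0.654]]]'
python3 - <<'E'
from h import *
s=state();m=camera_model("wrist")
im,d=get_image("wrist"); np.savez("w.npz",im=im,d=d,**m); cv2.imwrite("pics/w0.png",im[:,:,::-1])
print(s['ee_pos'],s['q'],np.round(m['cam_to_world'],3).tolist())
E
```

```text
time_s: 1.72
ee_pos: [0.4704, -0.0407, 0.2272]
tool_rot: [-0.0, 0.424, 0.906, -0.0]
contact_force: [0.6, 1.3, 0.3]
finger_gap: 0.0612
grip_force: 0.0
[ 0.47042528 -0.04070502  0.22719421] [-0.42173572  0.15036577  0.4881487   1.9941155  -0.08243583  1.01653726
  0.80127042] [[0.767, -0.619, -0.166, 0.422], [0.641, 0.741, 0.2, 0.017], [-0.001, -0.26, 0.966, 0.386], [0.0, 0.0, 0.0, 1.0]]
```

View pics/w0.png

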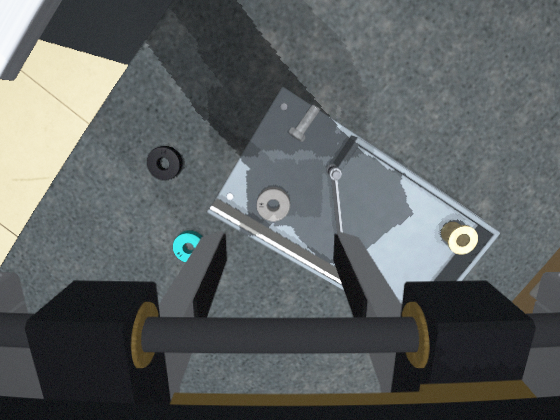

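The wrist view shows the ring at (273,204), the hinge pin top at (336,173), the fence top from (215,207) to (340,280) and the bolt at (304,122). Both fingertips show near (222,237) and (340,237).

Run:
```python
from h import *
z=np.load("w.npz"); m={k:z[k] for k in z.files}
P=lambda px,zz: onz(m,[px],zz)[0]
d=z['d']; im=z['im']; g=cv2.cvtColor(im,cv2.COLOR_RGB2GRAY)
print("depth z:",[ (n,round(float((ray(m,[p])[0]+ray(m,[p])[1][0]*d[p[1],p[0]])[2]),4)) for n,p in dict(ring=(262,205),hinge=(336,173),fl=(300,190)).items()])
h=P((336,173),.044)
# fence bright strip pixels -> line
k=((g>225)).astype(np.uint8); k[:195]=0;k[290:]=0;k[:,:208]=0;k[:,345:]=0
n,l,st,ce=cv2.connectedComponentsWithStats(k); i=1+np.argmax(st[1:,4]); ys,xs=np.where(l==i); print(st[i])
w=onz(m,np.c_[xs,ys],.040)[:,:2]; vx,vy,x0,y0=cv2.fitLine(w.astype(np.float32),2,0,.01,.01).ravel(); yaw=np.arctan(vy/vx); print("yaw fence",yaw)
r0=P((273,204),.018)
c=cv2.HoughCircles(cv2.medianBlur(g,3)[170:240,235:315],cv2.HOUGH_GRADIENT,1,30,param1=120,param2=15,minRadius=13,maxRadius=22)
print("hough",None if c is None else c[0]+[235,170,0])
r=P((273,204),.018)
pts=dict(h=h,r=r,bl=P((498,233),.04),fl=P((283,88),.006),bolt1=P((296,133),.014),bolt2=P((316,107),.014))
for yw in (yaw,.133):
  R=np.array([[np.cos(yw),np.sin(yw)],[-np.sin(yw),np.cos(yw)]])
  print(h.round(4),{n:(R@(v-h)[:2]*1e3).round(1).tolist() for n,v in pts.items()},"fence y",np.percentile((w-h[:2])@R[1],[5,50,95])*1e3)
```

```text
depth z: [('ring', 0.0202), ('hinge', 0.0454), ('fl', 0.007)]
[256 234  85  50 299]
yaw fence 0.14133537
hough [[272.5        205.5         15.89999962]]
[0.5062 0.0056 0.044 ] {'h': [0.0, 0.0], 'r': [-34.5, -68.9], 'bl': [194.8, 40.6], 'fl': [-91.6, 44.4], 'bolt1': [-54.6, 11.6], 'bolt2': [-51.1, 46.0]} fence y [-102.93098009 -101.28219964  -99.55916599]
[0.5062 0.0056 0.044 ] {'h': [0.0, 0.0], 'r': [-33.9, -69.2], 'bl': [194.4, 42.2], 'fl': [-92.0, 43.7], 'bolt1': [-54.7, 11.1], 'bolt2': [-51.5, 45.6]} fence y [-102.81710633 -101.10558306  -99.37776701]
```

```bash
cat > plan.py <<'E'
import numpy as np
H=np.array([506.5,4.5]);yaw=.136;S=73.7
Rt=np.array([[np.cos(yaw),-np.sin(yaw)],[np.sin(yaw),np.cos(yaw)]])
W=[(-74,-60,32),(-74,-60,32),(-34,-60,32),(-14,-62,34),(6,-65,40),(26,-68,48),(46,-70,56),(66,-71,64),(86,-72,74),(98,-72,82),(108,-72,88)]
prev=np.array([470.4,-40.7]);pa=32;ry=-69.
for bx,by,a in W:
    t=np.radians(a);u=np.array([np.cos(t),np.sin(t)]);v=np.array([-u[1],u[0]]);B=np.array([bx,by]);A=B+S*u
    cor=lambda C:np.array([C+i*6.25*u+j*8*v for i in(1,-1) for j in(1,-1)])
    ca=cor(A);ang=max(np.degrees(np.arctan2(p[1],p[0])+np.arcsin(1.5/np.hypot(*p))) for p in ca if p[0]>5) if (ca[:,0]>5).any() else -50
    ang=max(ang,-50)
    # ring x if on fence (y=-79) pushed by B's outline
    cb=np.vstack([np.linspace(p,q,9) for p in cor(B) for q in cor(B)]);dy=cb[:,1]+79;k=abs(dy)<19
    rx=(cb[k,0]+np.sqrt(19**2-dy[k]**2)).max()
    T=H+Rt@((A+B)/2);d=T-prev
    print((bx,by,a),"A",A.round(),"th%.2f"%np.radians(ang+50),"ring",round(rx),"Bymin",cor(B)[:,1].min().round(),"Axmax",ca[:,0].max().round(),"TCP",T.round(1),"d",d.round(1),a-pa)
    prev=T;pa=a
E
python3 plan.py
```

```text
(-74, -60, 32) A [-11. -21.] th0.00 ring -54 Bymin -70.0 Axmax -2.0 TCP [469.6 -41.4] d [-0.8 -0.7] 0
(-74, -60, 32) A [-11. -21.] th0.00 ring -54 Bymin -70.0 Axmax -2.0 TCP [469.6 -41.4] d [0. 0.] 0
(-34, -60, 32) A [ 29. -21.] th0.57 ring -14 Bymin -70.0 Axmax 38.0 TCP [509.3 -36. ] d [39.6  5.4] 0
(-14, -62, 34) A [ 47. -21.] th0.68 ring 9 Bymin -72.0 Axmax 57.0 TCP [528.5 -34.3] d [19.2  1.7] 2
(6, -65, 40) A [ 62. -18.] th0.78 ring 31 Bymin -75.0 Axmax 72.0 TCP [546.  -31.8] d [17.5  2.5] 6
(26, -68, 48) A [ 75. -13.] th0.85 ring 52 Bymin -78.0 Axmax 85.0 TCP [562.2 -28.9] d [16.2  2.9] 8
(46, -70, 56) A [87. -9.] th0.90 ring 72 Bymin -80.0 Axmax 97.0 TCP [577.8 -25.6] d [15.6  3.3] 8
(66, -71, 64) A [98. -5.] th0.94 ring 92 Bymin -80.0 Axmax 108.0 TCP [593.  -21.9] d [15.2  3.7] 8
(86, -72, 74) A [106.  -1.] th0.96 ring 112 Bymin -80.0 Axmax 116.0 TCP [606.7 -18.7] d [13.7  3.2] 10
(98, -72, 82) A [108.   1.] th0.97 ring 124 Bymin -79.0 Axmax 117.0 TCP [613.5 -16.7] d [6.8 2. ] 8
(108, -72, 88) A [111.   2.] th0.97 ring 135 Bymin -79.0 Axmax 119.0 TCP [619.5 -15.5] d [6.1 1.2] 6
```

```bash
python3 -m jog '[[[-1,-1,-45,0,0,0,0.654],[0,0,-45,0,0,0,0.654],[0,0,-45,0,0,0,0.654],[0,0,-30,0,0,0,0.654],[0,0,-16,0,0,0,0.654],[0,0,-13,0,0,0,0.654],[0,0,0,0,0,0,0.654]]]'
python3 - <<'E'
from h import *
im,d=get_image("wrist"); cv2.imwrite("pics/w1.png",im[:,:,::-1])
E
```

```text
time_s: 2.65
ee_pos: [0.4695, -0.0412, 0.0333]
tool_rot: [-0.0, 0.423, 0.906, -0.0]
contact_force: [0.6, -0.0, 0.0]
finger_gap: 0.0615
grip_force: 0.0
```

View pics/w1.png

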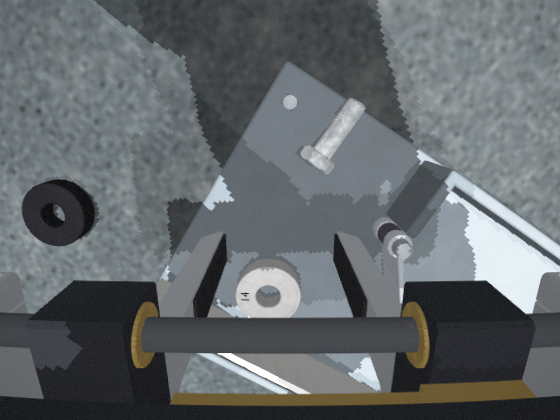

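The fingers are down. Finger B (tip ~(222,240)) is behind the ring (270,290). Finger A (tip ~(345,240)) is in front of the flap, beside the hinge (395,240), and nothing is touching yet. I'll open the flap.

```bash
python3 -m jog '[[[7,1,0,0,0,0,0.654],[7,1,0,0,0,0,0.654],[7,1,0,0,0,0,0.654],[7,1,0,0,0,0,0.654],[6,0.7,0,0,0,0,0.654],[6,0.7,0,0,0,0,0.654],[0,0,0,0,0,0,0.654]]]'
python3 - <<'E'
from h import *
im,d=get_image("top"); a=cv2.resize(im[135:250,245:350],None,fx=4,fy=4,interpolation=2)
im,d=get_image("wrist"); cv2.imwrite("pics/m1.png",np.hstack([a[:420],cv2.resize(im,(380,420))])[:,:,::-1])
E
```

```text
time_s: 3.58
ee_pos: [0.5092, -0.0368, 0.0331]
tool_rot: [-0.001, 0.423, 0.906, -0.001]
contact_force: [-3.0, -4.1, -2.9]
finger_gap: 0.0618
grip_force: 2.8
```

View pics/m1.png

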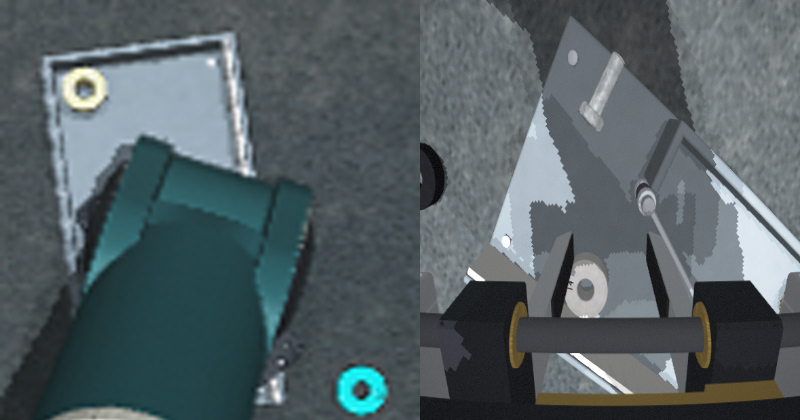

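The flap is held open by finger A, with the flap now running from the hinge (645,200) down along A. Ring (587,285) lies just ahead of finger B. I'll push on while turning the tool.

```bash
python3 -m jog '[[[9.6,1,0,0,0,1,0.654],[9.6,1,0,0,0,1,0.654],[8.7,1.3,0,0,0,3,0.654],[8.7,1.3,0,0,0,3,0.654],[8,1.5,0,0,0,4,0.654],[8,1.5,0,0,0,4,0.654],[0,0,0,0,0,0,0.654]]]'
python3 - <<'E'
from h import *
m=camera_model("wrist")
im,d=get_image("wrist"); cv2.imwrite("pics/m2.png",im[:,:,::-1]); np.savez("w2.npz",im=im,d=d,**m)
E
```

```text
time_s: 4.55
ee_pos: [0.5627, -0.0289, 0.0334]
tool_rot: [0.0, 0.293, 0.956, -0.0]
contact_force: [1.1, -2.4, -0.9]
finger_gap: 0.0611
grip_force: 1.3
```

View pics/m2.png

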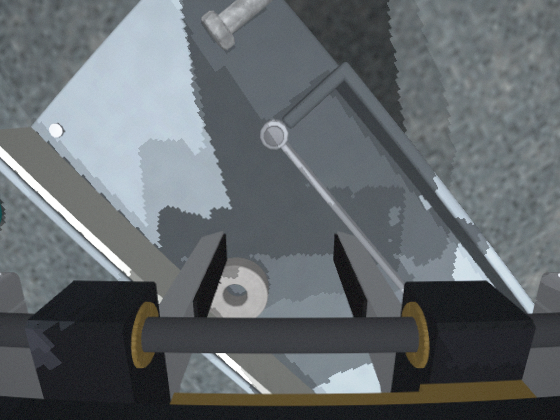

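```bash
cat > loc.py <<'E'
from h import *
import sys
def tray(p,yw=.136,H=np.array([.5065,.0045])):
    R=np.array([[np.cos(yw),np.sin(yw)],[-np.sin(yw),np.cos(yw)]]); return (R@(p[:2]-H)*1e3).round(1)
f=sys.argv[1]; z=np.load(f); m={k:z[k] for k in z.files}
for a in sys.argv[2:]:
    x,y,h=map(float,a.split(',')); print(a,tray(onz(m,[(x,y)],h/1e3)[0]))
s=state(); q=s['tool_rot']; a=2*np.arctan2(q[2],q[1])-np.pi/2; t=s['ee_pos'][:2]; u=np.array([np.cos(a),np.sin(a)])*(s['finger_gap']+.0125)/2
print("B",tray(t-u),"A",tray(t+u),np.degrees(a-.136))
E
python3 loc.py w2.npz 236,294,18 275,135,44 268,285,18
```

```text
236,294,18 [ 54.5 -78.9]
275,135,44 [1.  0.6]
268,285,18 [ 62.5 -61. ]
B [ 26.3 -68.2] A [ 75.8 -13.2] 48.03885290468355
```

Ring measured at tray (54.5, -78.9), against the fence as planned, and the hinge checks at (1, 0.6). Continuing.

```bash
python3 -m jog '[[[7.8,1.7,0,0,0,4,0.654],[7.8,1.7,0,0,0,4,0.654],[7.6,1.9,0,0,0,4,0.654],[7.6,1.9,0,0,0,4,0.654],[6.8,1.6,0,0,0,5,0.654],[6.8,1.6,0,0,0,5,0.654],[0,0,0,0,0,0,0.654]]]'
python3 - <<'E'
from h import *
m=camera_model("wrist")
im,d=get_image("wrist"); cv2.imwrite("pics/m3.png",im[:,:,::-1]); np.savez("w3.npz",im=im,d=d,**m)
E
```

```text
time_s: 5.48
ee_pos: [0.6066, -0.0183, 0.0334]
tool_rot: [0.0, 0.071, 0.997, -0.0]
contact_force: [0.6, -1.9, 0.3]
finger_gap: 0.0614
grip_force: 1.0
```

View pics/m3.png

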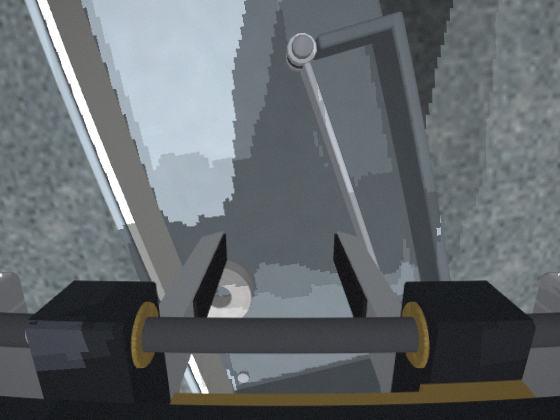

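The ring (~(225,298)) is ahead of finger B by the fence, well inside, and A still holds the flap. Next is the last stretch.

```bash
python3 loc.py w3.npz 225,298,18 302,48,44; python3 -m jog '[[[3.4,1,0,0,0,4,0.654],[3.4,1,0,0,0,4,0.654],[3,0.6,0,0,0,3,0.654],[3,0.6,0,0,0,3,0.654],[0,0,0,0,0,0,0.654],[0,0,0,0,0,0,0.654]]]'
python3 - <<'E'
from h import *
m=camera_model("wrist")
im,d=get_image("wrist"); cv2.imwrite("pics/m4.png",im[:,:,::-1]); np.savez("w4.npz",im=im,d=d,**m)
E
python3 loc.py w4.npz
```

```text
225,298,18 [116.1 -76. ]
302,48,44 [ 1.5 -0.4]
B [ 85.8 -71.6] A [106.2  -0.8] 73.96818012474887
time_s: 6.28
ee_pos: [0.619, -0.015, 0.0334]
tool_rot: [-0.0, -0.051, 0.999, -0.0]
contact_force: [-1.1, -2.0, -0.0]
finger_gap: 0.0618
grip_force: 1.1
B [107.6 -71.4] A [110.1   2.2] 88.0394480991727
```

View pics/m4.png

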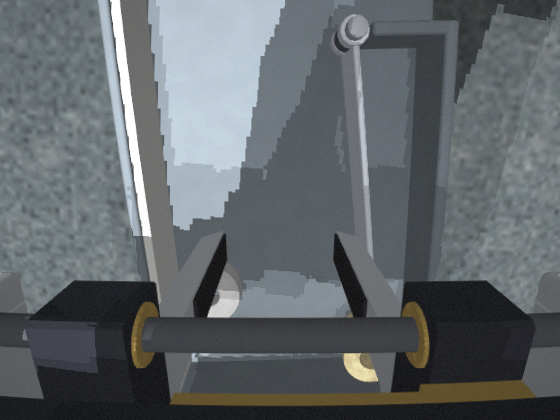

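The ring (right edge at (242,296)) sits ahead of B, expected x ≈ 135. The flap is still held. The bush (370,360) is clear of A. I'll back off a little and lift straight up.

```bash
python3 loc.py w4.npz 242,296,18; python3 -m jog '[[[-3,-0.4,0,0,0,0,0.654],[0,0,15,0,0,0,0.654],[0,0,30,0,0,0,0.654],[0,0,50,0,0,0,0.654],[0,0,50,0,0,0,0.654],[0,0,40,0,0,0,0.654],[-40,0,20,0,0,0,0.654],[-50,0,0,0,0,0,0.654]]]'
python3 -m jog '[[[-50,60,0,0,0,0,0.654],[-20,60,0,0,0,0,0.654],[0,60,0,0,0,0,0.654],[0,60,0,0,0,0,0.654],[0,60,0,0,0,0,0.654],[0,50,0,0,0,0,0.654],[0,0,0,0,0,0,0.654],[0,0,0,0,0,0,0.654]]]'
python3 - <<'E'
from h import *
m=camera_model("top")
im,d=get_image("top"); np.savez("t5.npz",im=im,d=d,**m)
a=cv2.resize(im[130:260,235:365],None,fx=4,fy=4,interpolation=2); cv2.imwrite("pics/t5.png",a[:,:,::-1])
E
```

```text
242,296,18 [136.6 -58.3]
B [107.6 -71.4] A [110.1   2.2] 88.0394480991727
time_s: 7.32
ee_pos: [0.5261, -0.0151, 0.2407]
tool_rot: [0.002, -0.052, 0.999, 0.0]
contact_force: [-0.1, -0.3, -0.5]
finger_gap: 0.0617
grip_force: 0.0
time_s: 8.32
ee_pos: [0.4665, 0.3215, 0.239]
tool_rot: [0.0, -0.052, 0.999, -0.0]
contact_force: [0.5, -0.7, 0.3]
finger_gap: 0.0615
grip_force: 0.0
```

View pics/t5.png

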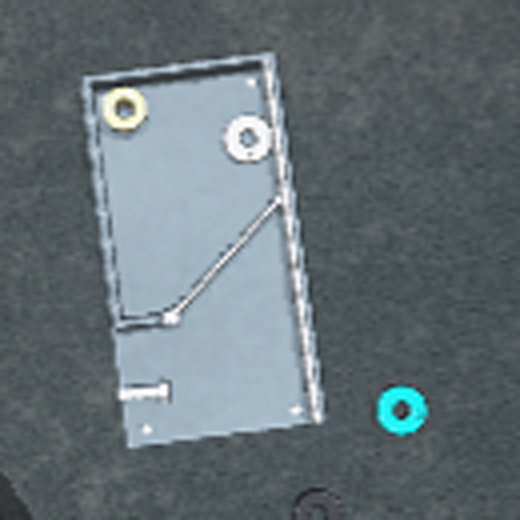

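The ring lies in the pocket by the fence (crop (247,138)). The flap's edge is back at (281,200), the same spot as when it was shut at the start, and the bolt and bush have not moved.

```bash
python3 loc.py t5.npz 296.4,164.1,18 305,179.6,38; python3 -c "
from bench import close_job; print(close_job())"
```

```text
296.4,164.1,18 [134.8 -78.5]
305,179.6,38 [ 79.8 -97.2]
B [  2.3 282.1] A [  4.7 355.9] 88.08314621719381
the job is handed in; nothing more can be done
None
```

The job is handed in: the ring lies in the pocket by the fence at tray x ≈ 135, y ≈ -79 mm, the flap has shut behind it and the arm is clear, though the hand-in call returned no verdict.

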